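Turn the circuit board over in its holder

ROBOT

A 6-joint arm with a two-finger parallel gripper is mounted at the origin on the work surface. World frame = base frame: x ahead of the robot, y to its left, z up, the work surface at z = 0. Lengths are in m, angles in rad, forces in N, time in s.
With the tool pointing down it reaches from about 0.375 to 0.975 m from the base axis. Payload 3.8 kg.
Tool frame: the origin (TCP) lies midway between the tips of the shut fingers; the grasp point (between the pads) lies 19 mm behind it; x points along the fingers, y is the direction in which the jaws open and shut, and the axes are right-handed (so a half turn about x gives the same grasp; the last joint's range is limited). The gripper opens to 88 mm and grips with 3 to 60 N. Pads are 18 mm wide; open, the fingers measure 123 mm over their backs; the gripper's body (75 mm by 187 mm) begins 45 mm behind the grasp point.
Start: joints at [-1.375, 0.264, 1.604, -0, 1.274, -0.037], TCP at [0.156, -0.657, 0.214] pointing down, gripper open.
Joint ranges: [-2.63, 2.63], [-0.94, 2.18], [0.31, 2.57], [-1.31, 4.45], [0, 2.66], [-2.55, 2.55]. Speed limits (rad/s): [2.57, 2.57, 3.14, 3.14, 3.14, 3.14].

INTERFACE

Orientations are given as a rotation vector (axis times angle).
In Python, from cell import manip, inverse_kinematics, cams, order gives the robot as it stands. Calls block until the motion is done:
- manip.move_pose(position, orientation): joint-space move of the TCP to a pose.
- manip.move_linear(position, rate=0.15, rot=None): straight line of the TCP; rot=None keeps the orientation; rate is the mean speed in m/s.
- manip.set_joints(angles): joint-space move.
- manip.set_gripper(opening, force=None): finger opening in m; force is the grip in N (None keeps the last); returns when the fingers have stopped.
- manip.dwell(seconds).
- inverse_kinematics(position, orientation): joint angles nearest the present ones, or None.
- manip.state(): the state.
- cams.capture(name): name is "scene" or "side" or "wrist"; returns a dict with "image" (384x512x3 uint8, blue, green, red), "z_map" (384x512 float32, m along the optical axis (not along the pixel's ray), 0 where there is no reading), "intrinsics" (3x3 intrinsics, pixels), "k1" (the pictures are not rectified: a ray, as slopes to the right and down, at radius r is drawn at 1 + k1 r^2 times it, then the intrinsics apply), "position" and "orientation" of the camera in the world; the wrist camera has in their place "T_tool_cam" (4x4, takes a point from camera to tool coordinates, whose origin is the TCP and whose axes are the tool frame's). Camera axes: x right, y down, z forward; pixel columns grow to the right and rows downward; lengths in m; the calibration is good to about 2 mm. A picture is of the moment at which its call begins: read the wrist's pose just before it.
A pose or a line that the arm cannot do raises manip.IKError and nothing moves.
- order.close_job(): hands the job in, once; it reports no verdict.
The state is a dict: "clock": time; "joint_pos": joint angles; "joint_velocities": joint speeds; "tau": joint torques, N m; "tool_pos": TCP position; "tcp_rot": TCP orientation; "contact_force": force on the tool from outside, world axes, zero at the start; "moment": the same for the moment, N m; "gripper_width": finger opening in m.
Only numpy, scipy, OpenCV 4.12 (cv2) and the standard library are available. Lean on these libraries where they do the work, as an engineer would, in place of code of your own. Each camera call takes 0.05 s, during which the arm holds its last target.

TASK

Turn the circuit board in the bench holder right over, so that its soldered underside faces up and the frame lies level against its far stop. Do it only by pushing on the frame's rails with the fingers: leave the board itself untouched, keep the holder standing where it is, and leave the bottle, the reel and the tray alone.

Things in the scene. Friction and masses are not known exactly. Their poses are not given: they have to be found in the camera images.
- holder: Loose free-standing board holder (0.9 kg in all), 200 mm (x) by 240 mm (y); origin: centre of its underside. x points roughly away from the robot. Two feet along x at y +-108 mm, 14 mm high; on each a post, 22 mm in x, 100 to 112 mm from the middle in y, top at 125 mm; a low crossbar 24 mm wide, 13 mm high, below the axle. Otherwise open below the rails.
- axle (a point): Middle of the frame's axle, 115 mm above the holder's origin; the axle runs along the holder's y. This point and its axes are fixed to the holder.
- frame (a joint): Turn of the frame, rad; starts at 0 to 0.35. 0: level, board's parts up, blue rail far (holder +x), orange near. Grows as blue goes down and orange rises, swings over the top away from the robot and down on the far side, to the stop at 3.14 (level, solder up). Stops at 0 and 3.14. Balanced and stiff (0.1 N m, about 2 N at a rail); stays where it is left.
- orange_rail (a point): Middle of the orange rail, the frame's rim nearer the robot at the start, 63 mm from the axle. Rail 24 mm wide (51 to 75 mm from the axle), 180 mm long along the axle, 10 mm thick, centred on the axle's height. Axes turn with the frame: x from axle to blue rail, y along the axle. A rail clears the bench by 40 mm when the frame is upright.
- blue_rail (a point): Middle of the blue rail, the opposite rim, same size, 63 mm from the axle on the other side.
- board: Green circuit board, 102 x 152 x 2 mm, fixed in the frame; origin at its centre, on the axle, z axis out of the side with the parts (black chips, blue cans up to 13 mm, white connector). The other side shows silver solder points. Its faces are 4 mm deeper than the rails' faces. Not to be touched.
- flux_bottle: Small bottle with a red cap, 40 mm across, 85 mm high, loose, standing to the left (+y) of the holder. Origin: centre of its underside.
- solder_reel: Reel of solder lying flat, 60 mm across, 38 mm high, loose, beyond the holder. Origin: centre of its underside.
- parts_tray: Yellow two-part tray, 90 x 60 x 25 mm, loose, to the right (-y) of the holder. Origin: centre of its underside.
Things that resemble listed ones, but are neither listed nor needed, are in the scene too. What is shaped like the solder_reel but pink, purple or turquoise is not meant.

How it is judged:
By the outcome, as a careful person would: the job done as asked, in the order asked, and still so for the second after the job is handed in, with the robot touching nothing.
It also fails if it takes over 48 s, if anything falls off the work surface, if the arm or the gripper's body presses on something with over 40 N, if the wrist force passes 120 N, or if a joint passes its speed limit or range.

## Working session

There is one attempt and no reset: what is moved stays moved. The work goes in short steps, each a Python script; the robot and the scene stay as the last script left them, time stands still between calls to the robot, and variables do not carry over. Pictures are saved under pics/ and viewed, and the job is handed in when it is done.

```bash
ls; mkdir -p pics
python3 - <<'E'
from cell import manip, cams
import cv2, numpy as np
s=manip.state(); print(s)
for n in ["scene","side","wrist"]:
    c=cams.capture(n); cv2.imwrite(f"pics/{n}0.png",c["image"]); np.savez(f"{n}0.npz",**c)
    print(n,c["intrinsics"],c["k1"],c.get("position"),c.get("orientation"),c.get("T_tool_cam"))
E
```

```text
pics
{'clock': 0.0, 'joint_pos': array([-1.37490714e+00,  2.64722061e-01,  1.60533716e+00,  1.13373590e-05,
        1.27369287e+00, -3.68770883e-02]), 'joint_velocities': array([-0.00098689, -0.00046937, -0.00192968,  0.00041685,  0.00087417,
       -0.00137845]), 'tau': array([-1.61745291e-03, -5.02114892e+01, -3.56870270e+01,  7.29281455e-02,
        2.92541238e-02, -1.69441237e-04]), 'tool_pos': array([ 0.15557417, -0.65606064,  0.2128289 ]), 'tcp_rot': array([ 2.09880916,  0.24766663, -2.09914878]), 'contact_force': array([-0.51767625, -0.27699639,  0.29390215]), 'moment': array([-0.04286312, -0.02571361, -0.02952567]), 'gripper_width': 0.08846628047030096}
scene [[407.53321086   0.         252.3143056 ]
 [  0.         407.53321086 185.5577525 ]
 [  0.           0.           1.        ]] -0.0334397797220763 [ 0.93804556 -0.29280384  0.86155323] [-2.4533137  -0.99291122  0.28127377] None
side [[352.38428906   0.         254.53199783]
 [  0.         352.38428906 195.39443196]
 [  0.           0.           1.        ]] -0.0818240926164438 [0.47979047 0.58369889 0.60478841] [-0.3743507   2.758633   -1.24654989] None
wrist [[325.29457539   0.         254.10359609]
 [  0.         325.29457539 189.01847651]
 [  0.           0.           1.        ]] -0.09384689831927304 None None [[ 9.71558137e-04 -2.95679835e-01  9.55286602e-01 -1.69910898e-01]
 [ 9.99999137e-01  1.13217420e-03 -6.66602270e-04  9.87819867e-04]
 [-8.84449998e-04  9.55286425e-01  2.95680679e-01 -7.64004437e-02]
 [ 0.00000000e+00  0.00000000e+00  0.00000000e+00  1.00000000e+00]]
```

View pics/scene0.png

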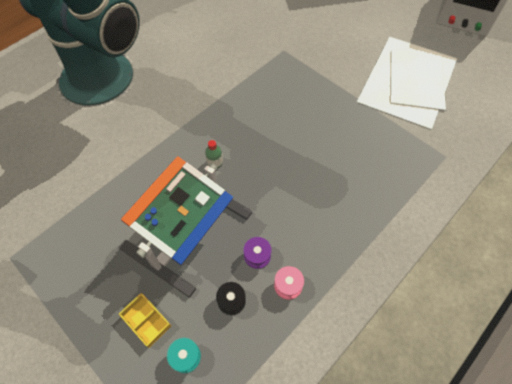

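View pics/side0.png

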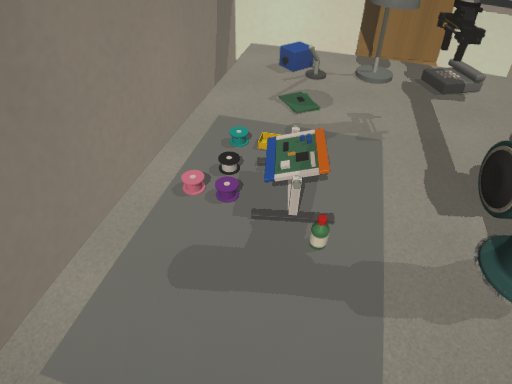

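The scene view shows the orange rail at about (155,190), the blue rail at (203,228), the bottle at (212,152), the tray at (145,320) and the black reel at (231,298). The side view shows the frame at (297,155) and the bottle at (320,232). Next I measure positions by colour mask and depth.

```bash
cat > h.py <<'E'
import numpy as np, cv2
from scipy.spatial.transform import Rotation as R
def campose(c, s=None):
    if "T_tool_cam" in c and c["T_tool_cam"] is not None and c["T_tool_cam"].shape==(4,4):
        T=np.eye(4);T[:3,:3]=R.from_rotvec(s["tcp_rot"]).as_matrix();T[:3,3]=s["tool_pos"]
        return T@c["T_tool_cam"]
    T=np.eye(4);T[:3,:3]=R.from_rotvec(c["orientation"]).as_matrix();T[:3,3]=c["position"];return T
def cloud(c,s=None):
    K=c["intrinsics"];h,w=c["z_map"].shape
    uv=np.stack(np.meshgrid(np.arange(w),np.arange(h)),-1).reshape(-1,1,2).astype(np.float64)
    n=cv2.undistortPoints(uv,K,np.array([float(c["k1"]),0,0,0,0])).reshape(h,w,2)
    z=c["z_map"][...,None]
    P=np.concatenate([n*z,z],-1); T=campose(c,s)
    W=P@T[:3,:3].T+T[:3,3]; W[c["z_map"]<=0]=np.nan
    return W
HSV={"orange":((5,150,120),(14,255,255)),"blue":((105,150,80),(122,255,255)),"red":((0,170,80),(3,255,255)),
"yellow":((20,150,100),(32,255,255)),"white":((0,0,190),(180,40,255)),"green":((50,80,30),(85,255,255)),"purple":((130,80,40),(150,255,255)),"black":((0,0,0),(180,255,45))}
def mask(img,col):
    return cv2.inRange(cv2.cvtColor(img,cv2.COLOR_BGR2HSV),*map(np.array,HSV[col]))>0
E
python3 - <<'E'
from h import *
for n in ["scene","side"]:
    c=dict(np.load(f"{n}0.npz",allow_pickle=True)); W=cloud(c)
    print(n, c["z_map"].shape,(c["z_map"]>0).mean())
    ws=W[200:,300:] if n=="side" else W
    for col in ["orange","blue","red","yellow","green","purple","black","white"]:
        m=mask(c["image"],col).astype(np.uint8)
        nl,lab,st,ce=cv2.connectedComponentsWithStats(m)
        for i in range(1,nl):
            if st[i,4]<40: continue
            P=W[lab==i]; P=P[np.isfinite(P[:,0])]
            if len(P)<20 or abs(P[:,0].mean()-.6)>.5 or abs(P[:,1].mean())>.6: continue
            print(col,ce[i].round(),st[i,4],"med",np.median(P,0).round(3),"p2",np.percentile(P,2,0).round(3),"p98",np.percentile(P,98,0).round(3))
E
```

```text
scene (384, 512) 0.9960835774739584
orange [153. 191.] 934 med [ 0.502 -0.151  0.137] p2 [ 0.48  -0.229  0.133] p98 [ 0.523 -0.062  0.141]
blue [202. 228.] 892 med [ 0.621 -0.129  0.104] p2 [ 0.6   -0.206  0.1  ] p98 [ 0.642 -0.041  0.108]
yellow [144. 320.] 1400 med [ 0.652 -0.327  0.005] p2 [ 0.607 -0.355  0.001] p98 [ 0.696 -0.298  0.027]
green [85.  6.] 176 med [ 0.182 -0.014  0.337] p2 [ 0.162 -0.03   0.323] p98 [0.188 0.015 0.355]
green [86. 31.] 753 med [ 0.157 -0.028  0.277] p2 [ 0.037 -0.053  0.135] p98 [0.197 0.065 0.317]
green [182. 217.] 1608 med [ 0.579 -0.147  0.112] p2 [ 0.54  -0.2    0.103] p98 [ 0.614 -0.06   0.123]
green [182. 354.] 639 med [ 0.761 -0.316  0.038] p2 [ 0.734 -0.343  0.003] p98 [ 0.789 -0.287  0.041]
purple [257. 252.] 638 med [ 0.721 -0.07   0.038] p2 [ 0.691 -0.093  0.003] p98 [ 0.745 -0.039  0.042]
black [81.  5.] 331 med [ 0.178 -0.02   0.339] p2 [ 0.155 -0.039  0.322] p98 [0.188 0.009 0.357]
black [119.  30.] 969 med [0.2   0.031 0.261] p2 [ 0.188 -0.005  0.217] p98 [0.206 0.076 0.297]
black [231. 299.] 531 med [ 0.754 -0.18   0.038] p2 [ 0.723 -
[... 1470 characters left out ...]
34  0.039]
black [501. 145.] 64 med [ 0.194 -0.     0.298] p2 [ 0.188 -0.02   0.269] p98 [0.198 0.023 0.31 ]
black [497. 179.] 1527 med [0.196 0.05  0.257] p2 [0.182 0.003 0.211] p98 [0.205 0.085 0.297]
black [229. 158.] 177 med [ 0.745 -0.168  0.037] p2 [ 0.72  -0.198  0.034] p98 [ 0.771 -0.145  0.039]
black [302. 156.] 95 med [ 0.541 -0.112  0.122] p2 [ 0.528 -0.128  0.118] p98 [ 0.555 -0.099  0.127]
black [230. 170.] 49 med [ 0.733 -0.157  0.003] p2 [ 0.718 -0.192  0.   ] p98 [ 0.773 -0.143  0.005]
black [498. 212.] 128 med [0.178 0.081 0.207] p2 [0.168 0.03  0.19 ] p98 [0.189 0.097 0.236]
white [286. 174.] 57 med [ 0.566 -0.048  0.113] p2 [ 0.543 -0.055  0.107] p98 [ 0.589 -0.04   0.12 ]
```

```bash
cat >> h.py <<'E'
def rot(d_alpha,yaw,ysign=1):
    a=d_alpha; X=np.array([np.cos(yaw),np.sin(yaw),0]);Y=np.array([-np.sin(yaw),np.cos(yaw),0]);Z=np.array([0,0,1.])
    d=np.sin(a)*X-np.cos(a)*Z; y=ysign*Y
    return R.from_matrix(np.stack([d,y,np.cross(d,y)],1)).as_rotvec()
E
python3 - <<'E'
from h import *
for n in ["scene","side"]:
    c=dict(np.load(f"{n}0.npz",allow_pickle=True)); W=cloud(c)
    cs=[]
    for col,zc in [("orange",.137),("blue",.104)]:
        m=mask(c["image"],col)&(np.abs(W[...,2]-zc)<.008)&(np.abs(W[...,0]-.56)<.15)
        P=W[m]; r=cv2.minAreaRect(P[:,:2].astype(np.float32)); print(n,col,r,P[:,2].mean())
        # principal line
        q=P-P.mean(0); v=np.linalg.svd(q[:,:2],full_matrices=False)[2][0]; print("  axis yaw",np.degrees(np.arctan2(-v[0],v[1])), "mean",P.mean(0))
        cs.append(np.r_[r[0],P[:,2].mean()])
    o,b=cs; d=b-o; print("mid",(o+b)/2,"dist",np.linalg.norm(d),"theta",np.arcsin(-d[2]/np.linalg.norm(d)),"yaw",np.degrees(np.arctan2(d[1],d[0])))
from cell import inverse_kinematics as ik, manip
print(R.from_rotvec(manip.state()["tcp_rot"]).as_matrix().round(2))
yaw=np.radians(10)
for ys in (1,-1):
  for p,al in [((.62,-.13,.11),-25),((.62,-.13,.25),-25),((.6,-.13,.07),-25),((.5,-.15,.16),50),((.5,-.15,.16),40),((.44,-.15,.2),50),((.49,-.15,.12),78),((.62,-.13,.13),0),((.56,-.14,.18),30)]:
    print(ys,p,al,(lambda q: None if q is None else np.round(q,2))(ik(np.array(p),rot(np.radians(al),yaw,ys))))
E
```

```text
scene orange ((0.501093327999115, -0.14466795325279236), (0.023956675082445145, 0.1788177639245987), 10.954240798950195) 0.1372989427014436
  axis yaw -169.3154833878515 mean [ 0.5022864  -0.14886706  0.13729894]
scene blue ((0.6202932596206665, -0.12256422638893127), (0.02275017276406288, 0.17735961079597473), 10.852309226989746) 0.10403219546125626
  axis yaw 10.83222697815707 mean [ 0.62131931 -0.12692237  0.1040322 ]
mid [ 0.56069329 -0.13361609  0.12066557] dist 0.1257134635263751 theta 0.26781357052309823 yaw 10.505262890161813
side orange ((0.4994693100452423, -0.1418621838092804), (0.022296583279967308, 0.18056945502758026), 10.922294616699219) 0.13526179663626056
  axis yaw 11.236836545209991 mean [ 0.49772981 -0.13174285  0.1352618 ]
side blue ((0.6182510852813721, -0.1173073947429657), (0.021679209545254707, 0.17531198263168335), 10.767374038696289) 0.10200594337536516
  axis yaw 10.902324616698674 mean [ 0.61654627 -0.10869875  0.10200594]
mid [ 0.5588602  -0.12958479  0.11863387] dist 0.12576962896680527 theta 0.26760121382912583 yaw 11.679770402462587
[[-0.    0.23 -0.9
[... 319 characters left out ...]
None
1 (0.49, -0.15, 0.12) 78 None
1 (0.62, -0.13, 0.13) 0 [-0.25  0.25  1.78  0.    1.11 -1.99]
1 (0.56, -0.14, 0.18) 30 [-0.48 -0.17  2.22  0.48  0.73 -2.53]
-1 (0.62, -0.13, 0.11) -25 [-0.16  0.55  1.47 -0.14  1.54  1.27]
-1 (0.62, -0.13, 0.25) -25 [-0.16  0.46  1.34 -0.14  1.75  1.23]
-1 (0.6, -0.13, 0.07) -25 [-0.17  0.56  1.54 -0.14  1.46  1.27]
-1 (0.5, -0.15, 0.16) 50 [-0.81 -0.29  2.52  1.2   0.75 -0.28]
-1 (0.5, -0.15, 0.16) 40 [-0.69 -0.3   2.43  0.85  0.71  0.12]
-1 (0.44, -0.15, 0.2) 50 [-0.97 -0.49  2.55  1.03  0.95 -0.16]
-1 (0.49, -0.15, 0.12) 78 None
-1 (0.62, -0.13, 0.13) 0 [-0.25  0.25  1.78 -0.    1.11  1.15]
-1 (0.56, -0.14, 0.18) 30 [-0.48 -0.17  2.22  0.48  0.73  0.61]
```

```bash
cat >> h.py <<'E'
AX=np.array([.5585,-.1316,.115]); YAW=np.radians(10.9)
HX=np.array([np.cos(YAW),np.sin(YAW),0]); HZ=np.array([0,0,1.])
def w3(v): return AX+1e-3*(v[0]*HX+v[1]*HZ)
def p1(thd,gap=0,al=-25):
    t=np.radians(thd);a=np.radians(al)
    p=np.array([np.sin(t),np.cos(t)]);b=np.array([np.cos(t),-np.sin(t)]);n=np.array([np.cos(a),np.sin(a)])
    r=np.interp(thd,[15,65],[63,68])
    return w3(r*b+(5+9*abs(n@p)+gap)*p), rot(a,YAW,-1)
def p2(thd,gap=0):
    t=np.radians(thd);a=np.radians(np.interp(thd,[60,180],[32,0]))
    o=np.array([-np.cos(t),np.sin(t)]);s=np.array([-np.sin(t),-np.cos(t)]);n=np.array([np.cos(a),np.sin(a)])
    w=np.interp(thd,[150,180],[.7,0])
    r=64-9*w*(n@o)
    return w3(r*o+(5+9*abs(n@s)+gap)*s), rot(a,YAW,-1)
E
python3 - <<'E'
from h import *
from cell import inverse_kinematics as ik, manip
for f,ths in [(p1,range(15,70,10)),(p2,[60]+list(range(70,181,10)))]:
    for t in ths:
        for g in (0,35):
            P,r=f(t,g); q=ik(P,r); print(f.__name__,t,g,P.round(3),None if q is None else np.round(q,2))
E
```

```text
p1 15 0 [ 0.62  -0.12   0.105] [-0.15  0.55  1.48 -0.14  1.53  1.27]
p1 15 35 [ 0.629 -0.118  0.139] [-0.15  0.54  1.43 -0.14  1.59  1.26]
p1 25 0 [ 0.618 -0.12   0.092] [-0.15  0.56  1.49 -0.14  1.51  1.27]
p1 25 35 [ 0.632 -0.117  0.124] [-0.14  0.56  1.43 -0.14  1.57  1.27]
p1 35 0 [ 0.614 -0.121  0.083] [-0.15  0.56  1.5  -0.14  1.49  1.27]
p1 35 35 [ 0.634 -0.117  0.112] [-0.14  0.57  1.43 -0.14  1.55  1.27]
p1 45 0 [ 0.61  -0.122  0.074] [-0.15  0.57  1.52 -0.14  1.47  1.27]
p1 45 35 [ 0.634 -0.117  0.099] [-0.14  0.58  1.44 -0.14  1.53  1.27]
p1 55 0 [ 0.604 -0.123  0.066] [-0.16  0.56  1.54 -0.14  1.45  1.27]
p1 55 35 [ 0.632 -0.117  0.086] [-0.14  0.59  1.46 -0.14  1.51  1.27]
p1 65 0 [ 0.596 -0.124  0.058] [-0.16  0.56  1.56 -0.15  1.43  1.27]
p1 65 35 [ 0.627 -0.118  0.073] [-0.15  0.6   1.47 -0.14  1.49  1.28]
p2 60 0 [ 0.515 -0.14   0.163] [-0.56 -0.25  2.32  0.58  0.72  0.44]
p2 60 35 [ 0.486 -0.146  0.146] [-0.62 -0.28  2.38  0.62  0.73  0.35]
p2 70 0 [ 0.525 -0.138  0.169] [-0.52 -0.22  2.27  0.49  0.75  0.55]
p2 70 35 [ 0.492 -0.144  0.157] [-0.58 -0.27  2.33  0.52  
[... 858 characters left out ...]
40 0 [ 0.597 -0.124  0.16 ] [-0.3   0.07  1.94  0.11  0.97  1.03]
p2 140 35 [ 0.574 -0.129  0.187] [-0.32  0.01  1.96  0.11  1.02  1.01]
p2 150 0 [ 0.604 -0.123  0.151] [-0.28  0.12  1.9   0.07  1.    1.07]
p2 150 35 [ 0.587 -0.126  0.182] [-0.29  0.06  1.91  0.07  1.05  1.05]
p2 160 0 [ 0.611 -0.121  0.142] [-0.26  0.16  1.86  0.05  1.03  1.1 ]
p2 160 35 [ 0.6   -0.124  0.175] [-0.27  0.12  1.85  0.05  1.09  1.09]
p2 170 0 [ 0.617 -0.12   0.132] [-0.24  0.21  1.83  0.02  1.06  1.13]
p2 170 35 [ 0.611 -0.121  0.166] [-0.25  0.17  1.81  0.02  1.12  1.12]
p2 180 0 [ 0.621 -0.119  0.12 ] [-0.23  0.26  1.79 -0.    1.09  1.15]
p2 180 35 [ 0.621 -0.119  0.155] [-0.23  0.23  1.76 -0.    1.15  1.15]
```

Run:
```python
from h import *
from cell import cams, manip
manip.set_gripper(0.0)
s=manip.state();print(s["clock"],s["gripper_width"])
P,r=p1(15,35); manip.move_pose(P+[0,0,.1],r)
print(manip.state()["clock"])
P,r=p1(15,15); manip.move_linear(P,0.12)
s=manip.state();f0=s["contact_force"];print(s["clock"],s["tool_pos"],P,f0)
for n in ["scene","side"]:
    c=cams.capture(n); cv2.imwrite(f"pics/{n}1.png",c["image"])
```

```text
1.45 0.0003583119291987434
4.0417
5.1833 [ 0.62455175 -0.11916921  0.12060879] [ 0.62373564 -0.1190376   0.1195225 ] [-0.47454916  0.46846597  0.30745705]
```

View pics/scene1.png

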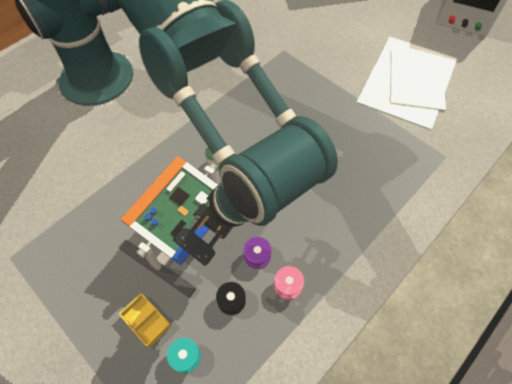

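View pics/side1.png

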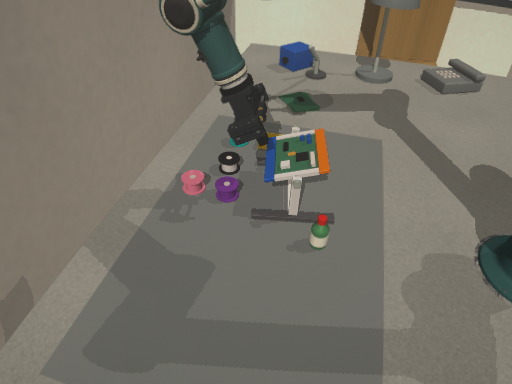

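The gripper is above the blue rail and leans away from the board. In the side view the tip is at about (265,148), and everything else is where it was. Now I push blue down.

Run:
```python
from h import *
from cell import cams, manip
f0=np.array([-.47,.47,.31])
for t in [15,22,32,42,52,60,65]:
    P,r=p1(t); manip.move_linear(P,0.05,r)
    s=manip.state();print(t,round(s["clock"],2),(s["tool_pos"]-P).round(4),(s["contact_force"]-f0).round(1))
    if np.linalg.norm(s["contact_force"]-f0)>15: print("STOP");break
for n in ["scene","side"]:
    c=cams.capture(n); cv2.imwrite(f"pics/{n}2.png",c["image"])
```

```text
15 5.73 [-0.0006  0.     -0.0007] [ 0.9 -0.9 -0.5]
22 6.06 [-0.0004  0.0001 -0.0006] [ 1.1 -0.9  0. ]
32 6.42 [-0.0006  0.     -0.0006] [-0.3  0.8 -0.3]
42 6.78 [-0.0005  0.     -0.0004] [-0.1 -0.8 -0.6]
52 7.13 [-0.0008  0.     -0.0004] [ 0.6  0.1 -0.5]
60 7.46 [-0.0008 -0.     -0.0003] [ 0.2 -0.9 -0.1]
65 7.72 [-0.0006 -0.0001 -0.0003] [ 0.1 -0.4 -1. ]
```

View pics/side2.png

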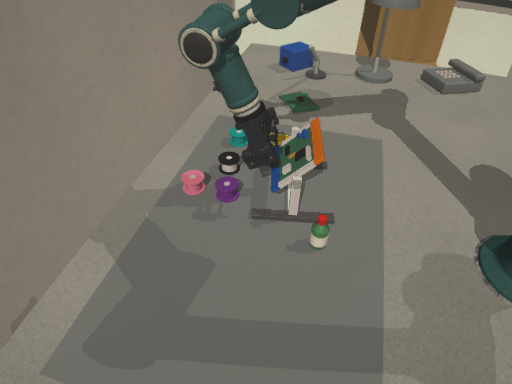

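View pics/scene2.png

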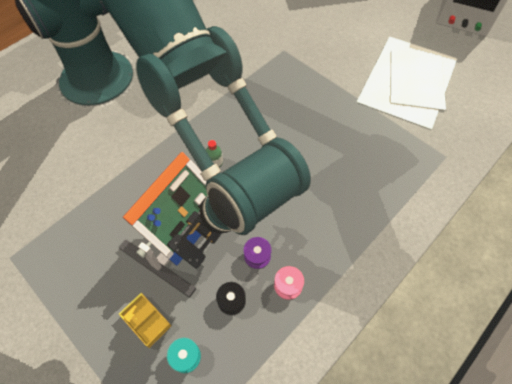

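The frame is turning and the holder has not moved: its far foot is still at (160,270) in the scene view, and the orange rail is now raised at (158,185). I measure the actual angle next.

```bash
cat >> h.py <<'E'
def frame_angle(c):
    W=cloud(c)
    m=mask(c["image"],"orange")
    q=W-AX; X=q@HX; Z=q[...,2]; Yh=q@np.array([-np.sin(YAW),np.cos(YAW),0])
    m&=(np.hypot(X,Z)<.085)&(np.hypot(X,Z)>.045)&(np.abs(Yh)<.1)
    return m.sum(),np.degrees(np.arctan2(np.median(Z[m]),-np.median(X[m]))),1e3*np.median(np.hypot(X,Z)[m]), np.median(X[m]),np.median(Z[m])
E
python3 - <<'E'
from h import *
from cell import cams, manip
for n in ["scene","side"]:
    c=cams.capture(n); np.savez(n+"2.npz",**c);print(frame_angle(c))
    W=cloud(c);m=mask(c["image"],"green")&(np.linalg.norm(W-AX,axis=-1)<.09)
    q=(W-AX)[m]; q=np.stack([q@HX,q[:,2]],1);q-=np.median(q,0);v=np.linalg.svd(q,full_matrices=False)[2][0];print("board slope",np.degrees(np.arctan2(v[1],v[0])))
E
```

```text
(np.int64(1054), np.float64(49.22977818112402), np.float64(64.8693773115759), np.float64(-0.04234911982877007), np.float64(0.04911350926079726))
board slope -44.78684853572628
(np.int64(424), np.float64(47.23971223004008), np.float64(65.0270709967123), np.float64(-0.04410038535878563), np.float64(0.04769034616949465))
board slope -43.936642131018694
```

Run:
```python
from h import *
from cell import cams, manip
c=cams.capture("wrist"); cv2.imwrite("pics/wrist2.png",c["image"]); s=manip.state()
print(s["clock"],s["tool_pos"],s["gripper_width"],s["contact_force"])
a=cams.capture("side")["image"][70:230,180:370]; cv2.imwrite("pics/side2z.png",cv2.resize(a,None,fx=4,fy=3.6,interpolation=3))
```

```text
7.9667 [ 0.59606344 -0.12435536  0.05783828] 0.0003758329639285237 [-0.38405424  0.32277129  0.42010903]
```

View pics/wrist2.png

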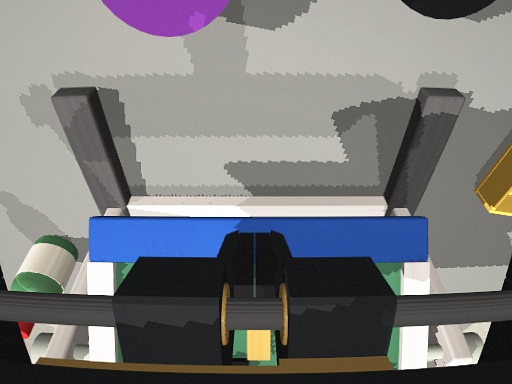

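View pics/side2z.png

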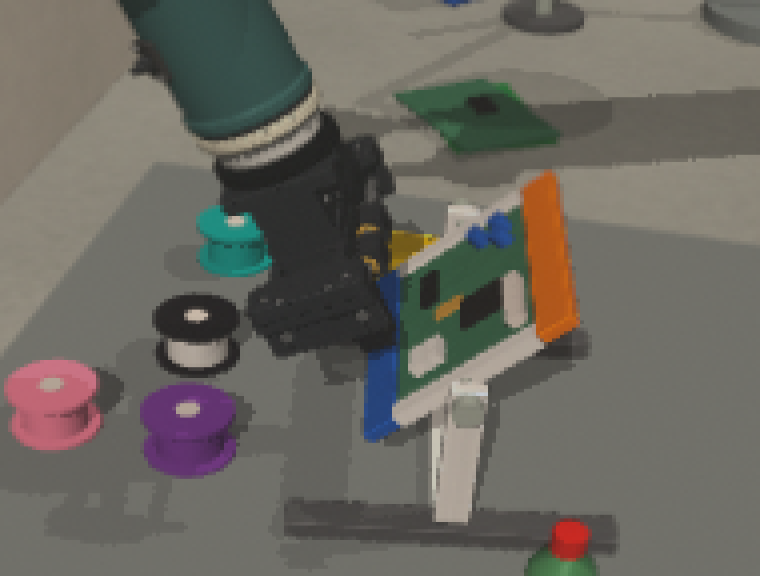

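Run:
```python
from h import *
from cell import cams, manip
c=cams.capture("wrist"); s=manip.state(); np.savez("wrist2.npz",**c)
Ti=np.linalg.inv(c["T_tool_cam"])
for p in [(0,0,0),(-.019,0,0),(-.01,0,0)]:
    q=Ti@np.r_[p,1]; rv=np.zeros(3)
    print(p,q[:3].round(4),cv2.projectPoints(q[None,:3],rv,rv,c["intrinsics"],np.array([float(c["k1"]),0,0,0]))[0].ravel())
W=cloud(c,s); z=c["z_map"]
Tt=np.eye(4);Tt[:3,:3]=R.from_rotvec(s["tcp_rot"]).as_matrix();Tt[:3,3]=s["tool_pos"]
for v in [220,228,232,236,240,250,258]:
    for u in (180,240,249,263): 
        q=W[v,u]-AX; tl=np.linalg.inv(Tt)@np.r_[W[v,u],1]
        print(v,u,"hold X,Z mm",(1e3*q@HX).round(1),(1e3*q[2]).round(1),"tool",(1e3*tl[:3]).round(1))
```

```text
(0, 0, 0) [-0.001  0.023  0.185] [252.35062764 229.47914207]
(-0.019, 0, 0) [-0.001   0.0287  0.1669] [252.14386482 244.7431864 ]
(-0.01, 0, 0) [-0.001   0.026   0.1755] [252.24697083 237.12679312]
220 180 hold X,Z mm 56.0 -48.2 tool [-15.6 -37.2 -12.2]
220 240 hold X,Z mm 55.9 -48.4 tool [-15.3  -6.2 -12.2]
220 249 hold X,Z mm 55.5 -48.8 tool [-14.8  -1.6 -12. ]
220 263 hold X,Z mm 56.8 -47.7 tool [-16.3   5.5 -12.7]
228 180 hold X,Z mm 53.0 -45.4 tool [-16.8 -37.2  -8.3]
228 240 hold X,Z mm 52.8 -45.8 tool [-16.4  -6.3  -8.2]
228 249 hold X,Z mm 54.1 -44.6 tool [-18.   -1.6  -8.9]
228 263 hold X,Z mm 53.0 -45.6 tool [-16.6   5.6  -8.3]
232 180 hold X,Z mm 52.3 -43.3 tool [-18.4 -36.9  -6.7]
232 240 hold X,Z mm 56.7 -39.8 tool [-23.5  -5.9  -9.2]
232 249 hold X,Z mm 57.5 -39.1 tool [-24.5  -1.5  -9.7]
232 263 hold X,Z mm 57.0 -39.5 tool [-23.8   5.4  -9.4]
236 180 hold X,Z mm 50.7 -42.0 tool [-18.9 -37.   -4.7]
236 240 hold X,Z mm 59.1 -35.2 tool [-28.6  -5.7  -9.5]
236 249 hold X,Z mm 58.7 -35.6 tool [-28.1  -1.4  -9.3]
236 263 hold X,Z mm 59.8 -34.6 tool [-29.5   5.2  -9.9]
240 180 hold X,Z mm 48.3 -41.3 tool [-18.6 -37.2  -2.3]
240 240 hold X,Z mm 60.4 -31.7 tool [-32.4  -5.6  -9.2]
240 249 hold X,Z mm 60.5 -31.7 tool [-32.4  -1.4  -9.3]
240 263 hold X,Z mm 61.1 -31.2 tool [-33.1   5.1  -9.6]
250 180 hold X,Z mm 45.5 -37.0 tool [-21.2 -37.    2.1]
250 240 hold X,Z mm 64.1 -23.2 tool [-41.6  -5.2  -8.9]
250 249 hold X,Z mm 64.4 -22.9 tool [-42.   -1.2  -9.1]
250 263 hold X,Z mm 64.9 -22.6 tool [-42.5   4.9  -9.4]
258 180 hold X,Z mm 109.0 13.6 tool [-94.  -18.6 -34.1]
258 240 hold X,Z mm 68.1 -16.0 tool [-49.8  -4.9  -9.5]
258 249 hold X,Z mm 67.2 -16.6 tool [-48.9  -1.1  -9. ]
258 263 hold X,Z mm 67.2 -16.7 tool [-48.9   4.7  -9. ]
```

The wrist view shows the two shut fingertips on the middle of the blue rail (tip about (255,235), rail rows 217 to 262). The depth maps show the tips end about 20 mm behind the reported TCP, and the frame is at about 45°, not 65°. The contact sits near the rail's inner edge. I'll back off, correct the tip length, shift outward on the rail and continue.

```bash
cat >> h.py <<'E'
L=20.
def p1(thd,gap=0,al=-30,rc=64):
    t=np.radians(thd);a=np.radians(al)
    p=np.array([np.sin(t),np.cos(t)]);b=np.array([np.cos(t),-np.sin(t)]);n=np.array([np.cos(a),np.sin(a)]);d=np.array([np.sin(a),-np.cos(a)])
    C=rc*b+(5+gap)*p
    return w3(C+9*n+L*d), rot(a,YAW,-1)
def p2(thd,gap=0):
    t=np.radians(thd);a=np.radians(np.interp(thd,[55,180],[38,0]))
    o=np.array([-np.cos(t),np.sin(t)]);s=np.array([-np.sin(t),-np.cos(t)]);n=np.array([np.cos(a),np.sin(a)]);d=np.array([np.sin(a),-np.cos(a)])
    w=np.interp(thd,[150,180],[.8,0])
    r=64-9*w*(n@o)
    return w3(r*o+(5+9*abs(n@s)+gap)*s+L*d), rot(a,YAW,-1)
E
python3 - <<'E'
from h import *
from cell import inverse_kinematics as ik, cams, manip
for t in [55]+list(range(60,181,20)):
    for g in (0,35):
        P,r=p2(t,g); q=ik(P,r); print(t,g,P.round(3),None if q is None else np.round(q,2))
s=manip.state(); P0=s["tool_pos"]; f0=np.array([-.47,.47,.31])
manip.move_linear(P0+1e-3*(8*HX+12*HZ),0.1)
for t,g in [(44,8),(44,0),(50,0),(56,0),(61,0)]:
    P,r=p1(t,g); manip.move_linear(P,0.06,r)
    s=manip.state();print(t,round(s["clock"],2),(s["tool_pos"]-P).round(4),(s["contact_force"]-f0).round(1))
for n in ["scene","side"]:
    c=cams.capture(n); cv2.imwrite(f"pics/{n}3.png",c["image"]); print(frame_angle(c))
c=cams.capture("wrist");cv2.imwrite("pics/wrist3.png",c["image"])
E
```

```text
55 0 [ 0.524 -0.138  0.143] [-0.61 -0.23  2.4   0.82  0.65  0.18]
55 35 [ 0.495 -0.144  0.123] [-0.67 -0.24  2.45  0.87  0.66  0.08]
60 0 [ 0.527 -0.138  0.147] [-0.59 -0.22  2.37  0.76  0.65  0.26]
60 35 [ 0.498 -0.143  0.129] [-0.65 -0.25  2.43  0.8   0.67  0.16]
80 0 [ 0.545 -0.134  0.156] [-0.5  -0.17  2.27  0.53  0.69  0.53]
80 35 [ 0.511 -0.141  0.15 ] [-0.56 -0.23  2.33  0.55  0.72  0.46]
100 0 [ 0.565 -0.13   0.158] [-0.42 -0.1   2.17  0.35  0.75  0.74]
100 35 [ 0.531 -0.137  0.164] [-0.47 -0.17  2.21  0.36  0.79  0.7 ]
120 0 [ 0.584 -0.127  0.152] [-0.35 -0.01  2.07  0.22  0.82  0.9 ]
120 35 [ 0.554 -0.132  0.17 ] [-0.39 -0.08  2.1   0.23  0.87  0.87]
140 0 [ 0.6   -0.124  0.14 ] [-0.3   0.08  1.97  0.13  0.9   1.01]
140 35 [ 0.578 -0.128  0.166] [-0.32  0.02  1.99  0.13  0.95  0.99]
160 0 [ 0.613 -0.121  0.122] [-0.26  0.18  1.89  0.06  0.98  1.09]
160 35 [ 0.601 -0.123  0.155] [-0.27  0.13  1.88  0.05  1.04  1.08]
180 0 [ 0.621 -0.119  0.1  ] [-0.23  0.28  1.81 -0.    1.06  1.15]
180 35 [ 0.621 -0.119  0.135] [-0.23  0.24  1.78 -0.    1.12  1.15]
44 8.73 [-0.0006  0.0002 -0.0012] [ 1.  -0.4 -0.2]
44 9.02 [-0.0009 -0.0002  0.0002] [ 0.1 -0.9  0.1]
50 9.28 [-0.0003 -0.0002  0.    ] [ 0.3 -0.3 -0.1]
56 9.53 [-0.0004 -0.     -0.0003] [ 1.6 -0.7  0.2]
61 9.78 [-0.0005 -0.     -0.0004] [ 1.4 -0.6 -0.5]
(np.int64(1056), np.float64(63.69286855753822), np.float64(66.83162820930389), np.float64(-0.029572708568422066), np.float64(0.05981708367336484))
(np.int64(399), np.float64(61.76768090845517), np.float64(67.23557673920408), np.float64(-0.03175784543388219), np.float64(0.05914799426218363))
```

View pics/wrist3.png

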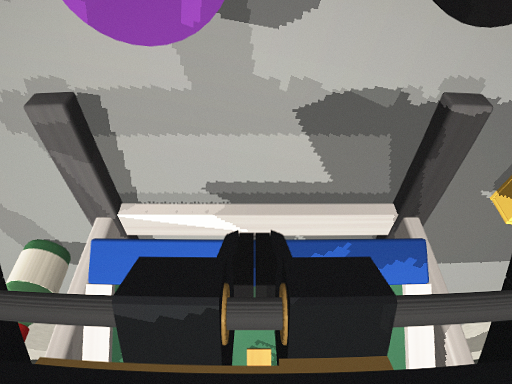

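View pics/side3.png

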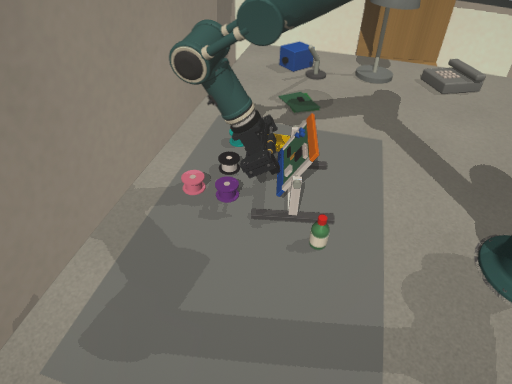

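The frame is at about 58°, as modelled, and the holder is in place (feet ends at (50,98) and (465,98) in the wrist view). Next I retreat and go round to the near side.

Run:
```python
from h import *
from cell import inverse_kinematics as ik, manip
for th in (57,):
  P,r=p2(th,25); a=np.radians(np.interp(th,[55,180],[38,0])); d=np.sin(a)*HX-np.cos(a)*HZ
  for k in (0,.03,.06,.09,.12):
    q=ik(P-k*d,r); print(k,(P-k*d).round(3),None if q is None else q.round(2))
for al,p in [(0,(.42,-.155,.33)),(20,(.45,-.155,.33)),(0,(.46,-.15,.3)),(38,(.45,-.15,.3)),(20,(.42,-.155,.25))]:
    q=ik(np.array(p),rot(np.radians(al),YAW,-1)); print(al,p,None if q is None else q.round(2))
```

```text
0 [ 0.504 -0.142  0.131] [-0.64 -0.24  2.43  0.83  0.66  0.14]
0.03 [ 0.487 -0.145  0.155] [-0.68 -0.31  2.43  0.77  0.73  0.18]
0.06 [ 0.469 -0.149  0.179] [-0.73 -0.38  2.42  0.73  0.81  0.21]
0.09 [ 0.451 -0.152  0.203] [-0.78 -0.44  2.41  0.7   0.89  0.23]
0.12 [ 0.433 -0.156  0.226] [-0.83 -0.5   2.4   0.67  0.98  0.24]
0 (0.42, -0.155, 0.33) [-0.41 -0.23  1.9  -0.    1.48  0.97]
20 (0.45, -0.155, 0.33) [-0.57 -0.38  2.05  0.25  1.23  0.76]
0 (0.46, -0.15, 0.3) [-0.37 -0.15  1.88 -0.    1.41  1.01]
38 (0.45, -0.15, 0.3) [-0.78 -0.53  2.29  0.62  1.06  0.38]
20 (0.42, -0.155, 0.25) [-0.61 -0.41  2.21  0.28  1.11  0.67]
```

Run:
```python
from h import *
from cell import cams, manip
P,r=p1(61,30); manip.move_linear(P,0.15)
manip.move_linear(np.array([P[0]+.01,P[1],.31]),0.25)
print(manip.state()["clock"])
manip.move_pose(np.array([.45,-.155,.33]),rot(np.radians(20),YAW,-1))
print(manip.state()["clock"])
th=57; P,r=p2(th,25); a=np.radians(np.interp(th,[55,180],[38,0])); d=np.sin(a)*HX-np.cos(a)*HZ
manip.move_pose(P-.09*d,r)
print(manip.state()["clock"])
manip.move_linear(P-.012*d,0.1)
s=manip.state();print(s["clock"],(s["tool_pos"]-P+.012*d).round(4),s["contact_force"])
for n in ["scene","side"]:
    c=cams.capture(n); cv2.imwrite(f"pics/{n}4.png",c["image"]); print(frame_angle(c))
c=cams.capture("wrist");cv2.imwrite("pics/wrist4.png",c["image"])
```

```text
11.4583
12.475
13.075
14.0083 [ 0.0006 -0.0002  0.0009] [-0.0197574  -0.27027851 -0.03411673]
(np.int64(1061), np.float64(63.6855154320061), np.float64(66.54769843375952), np.float64(-0.029551997353494584), np.float64(0.05975588637932837))
(np.int64(392), np.float64(61.856209557159), np.float64(66.75654250185333), np.float64(-0.031498934750886276), np.float64(0.058883902936350443))
```

View pics/side4.png

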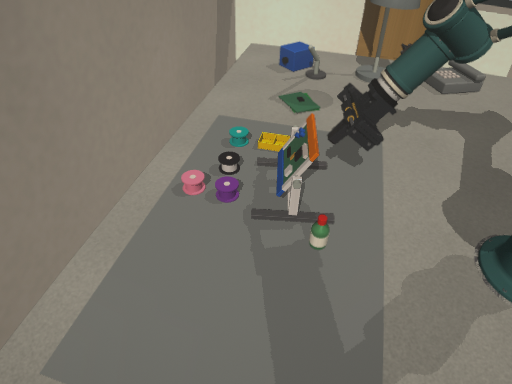

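View pics/wrist4.png

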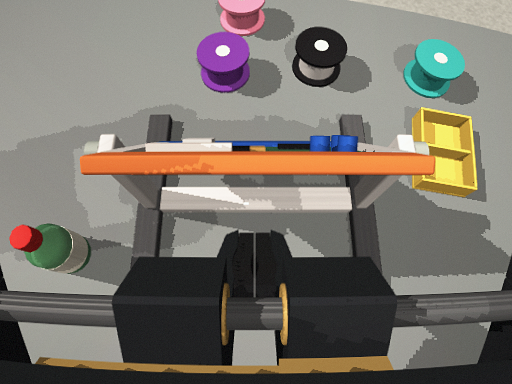

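The fingers are in front of the orange rail, which lies at rows 152 to 172 in the wrist view, and nothing is touched. Now I push it up and over to 150°, watching the force.

Run:
```python
from h import *
from cell import cams, manip
f0=manip.state()["contact_force"]
for t,g in [(57,12),(57,3),(60,0)]+[(t,0) for t in range(68,151,8)]:
    P,r=p2(t,g); manip.move_linear(P,0.06,r)
    s=manip.state();f=s["contact_force"]-f0;print(t,round(s["clock"],2),f.round(1))
    if np.linalg.norm(f)>12: print("STOP");break
    if t==92:
        for n in ["scene","side"]:
            c=cams.capture(n); cv2.imwrite(f"pics/{n}5.png",c["image"]); print(frame_angle(c))
for n in ["scene","side"]:
    c=cams.capture(n); cv2.imwrite(f"pics/{n}6.png",c["image"]); print(frame_angle(c))
c=cams.capture("wrist");cv2.imwrite("pics/wrist6.png",c["image"])
```

```text
57 14.62 [0.4 0.9 0.3]
57 14.92 [ 1.5 -0.3  1.3]
60 15.17 [ 0.6  0.8 -0.2]
68 15.45 [-0.   0.   0.2]
76 15.73 [ 0.7  0.5 -1.2]
84 16.02 [0.  0.5 0.5]
92 16.3 [ 1.9 -0.2 -0.1]
(np.int64(754), np.float64(94.85947086109302), np.float64(74.43016602068869), np.float64(0.006317837099089677), np.float64(0.07431200425928151))
(np.int64(206), np.float64(91.83808856701654), np.float64(73.77798942636623), np.float64(0.0023663460697623613), np.float64(0.07373699486901299))
100 16.68 [0.7 0.7 0.1]
108 16.97 [ 1.2 -0.1 -0.4]
116 17.25 [ 0.7 -0.2  0.6]
124 17.54 [0.9 0.7 1.5]
132 17.83 [0.1 0.4 0.3]
140 18.12 [0.8 0.1 0.4]
148 18.42 [1.2 0.4 0.9]
(np.int64(794), np.float64(142.08626999966344), np.float64(72.19778131927917), np.float64(0.055885320681038006), np.float64(0.043527047127466564))
(np.int64(249), np.float64(142.73329250942865), np.float64(66.85867079719137), np.float64(0.05294948381104343), np.float64(0.04028809662863013))
```

View pics/side6.png

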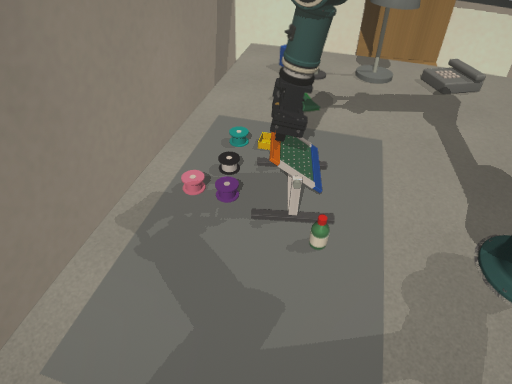

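View pics/wrist6.png

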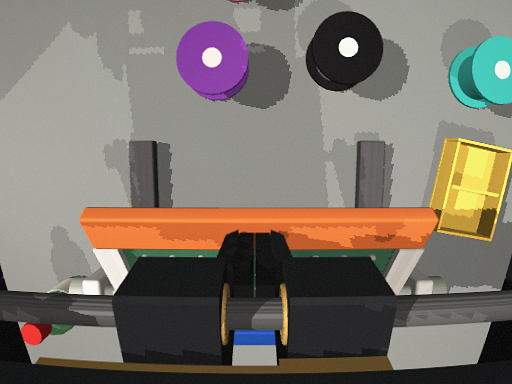

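View pics/side5.png

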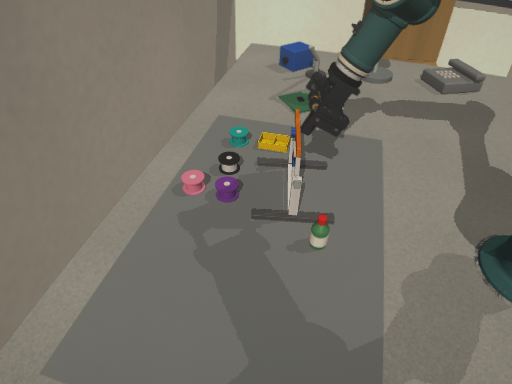

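The solder side now shows and the frame is at about 145°. In the wrist view the tips are on the orange rail at about (255,233). I continue down to the stop, halting on force.

Run:
```python
from h import *
from cell import cams, manip
fs=[manip.state()["contact_force"]]; f0=np.array([0,-.27,-.03])
def go(P,r,rate):
    manip.move_linear(P,rate,r); s=manip.state(); return s,(s["contact_force"]-f0)
stop=False
for t in [155,161,167,172,176,180]:
    P,r=p2(t); s,f=go(P,r,.05); print(t,round(s["clock"],2),f.round(1))
    if f[2]>7: stop=True;break
k=0
while not stop and k<8:
    k+=1; P=P-[0,0,.001]; s,f=go(P,r,.02); print("down",k,round(s["clock"],2),f.round(1),s["tool_pos"][2])
    stop=f[2]>7
for n in ["scene","side"]:
    c=cams.capture(n); np.savez(n+"7.npz",**c);cv2.imwrite(f"pics/{n}7.png",c["image"]); print(frame_angle(c))
c=cams.capture("wrist");cv2.imwrite("pics/wrist7.png",c["image"])
```

```text
155 18.87 [-0.2  0.3  0.9]
161 19.15 [-0.2  0.2  0. ]
167 19.44 [0.3 0.5 0.5]
172 19.71 [0.1 0.1 0.1]
176 19.96 [-0.7  0.4  0.7]
180 20.21 [0.2 0.3 0.8]
down 1 20.46 [-0.2 -1.3  0.3] 0.09903159275179638
down 2 20.71 [0.3 0.8 0.1] 0.09810354325762777
down 3 20.96 [-0.1  0.5  1.6] 0.09702560705642072
down 4 21.21 [ 0.6 -0.2  0.5] 0.09594247335904406
down 5 21.46 [-1.3  2.2  5.6] 0.09582974494688837
down 6 21.71 [-3.7  1.   9.3] 0.09576996044934119
(np.int64(447), np.float64(175.50558383234906), np.float64(70.29103617818527), np.float64(0.07014184636085721), np.float64(0.005513404978763611))
(np.int64(214), np.float64(176.69613960871376), np.float64(63.518744985416205), np.float64(0.06338556367251952), np.float64(0.0036590735208659048))
```

View pics/wrist7.png

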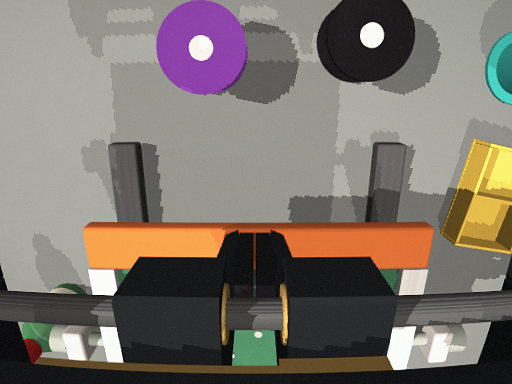

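The force rises to 9 N with no further travel, so the frame is on its stop. I lift straight up and check.

Run:
```python
from h import *
from cell import cams, manip
p=manip.state()["tool_pos"]
manip.move_linear(p+[0,0,.05],0.1)
manip.move_linear(p+[0,0,.2],0.25)
# swing aside so the frame is visible
q=manip.state()["joint_pos"].copy(); q[0]-=1.0; manip.set_joints(q)
print(manip.state()["clock"],manip.state()["contact_force"].round(2))
for n in ["scene","side"]:
    c=cams.capture(n); W=cloud(c); np.savez(n+"8.npz",**c);cv2.imwrite(f"pics/{n}8.png",c["image"])
    cs=[]
    for col in ["orange","blue"]:
        m=mask(c["image"],col)&(np.linalg.norm(W-AX,axis=-1)<.13)&(np.abs(W[...,2]-.12)<.03); P=W[m]
        Q=P[np.abs(P[:,2]-np.median(P[:,2]))<.004]
        r=cv2.minAreaRect(Q[:,:2].astype(np.float32)); print(n,col,m.sum(),r,np.median(P[:,2])); cs.append(np.r_[r[0],np.median(P[:,2])])
    o,b=cs; print("mid",(o+b)/2,"theta",180+np.degrees(np.arcsin(-(o-b)[2]/np.linalg.norm(o-b)))*-1,"yaw",np.degrees(np.arctan2(*(o-b)[[1,0]])))
    for col in ["red","yellow","black"]:
        m=mask(c["image"],col).astype(np.uint8); nl,lab,st,ce=cv2.connectedComponentsWithStats(m)
        for i in range(1,nl):
            P=W[lab==i];P=P[np.isfinite(P[:,0])]
            if st[i,4]>60 and len(P) and .4<np.median(P[:,0])<.85 and np.median(P[:,2])<.1: print(col,ce[i].round(),np.median(P,0).round(3))
```

```text
25.45 [ 0.2  -1.07  0.08]
scene orange 1014 ((0.6214277148246765, -0.12210922688245773), (0.025812070816755295, 0.1784600168466568), 11.12398624420166) 0.12071604669695801
scene blue 679 ((0.4992755055427551, -0.1465851068496704), (0.021544480696320534, 0.17377138137817383), 11.026050567626953) 0.12108416681568923
mid [ 0.56035161 -0.13434717  0.12090011] theta 179.8306980998817 yaw 11.33042413437883
yellow [144. 320.] [ 0.652 -0.328  0.005]
black [231. 299.] [ 0.755 -0.181  0.038]
side orange 400 ((0.6207085847854614, -0.11930909752845764), (0.02274046093225479, 0.17864449322223663), 10.701384544372559) 0.11882759649862074
side blue 385 ((0.49719300866127014, -0.14240708947181702), (0.021253246814012527, 0.17858323454856873), 10.896760940551758) 0.11885994530902527
mid [ 0.5589508  -0.13085809  0.11884377] theta 179.98524989302348 yaw 10.592237431002404
red [322. 219.] [0.469 0.044 0.082]
yellow [262. 141.] [ 0.687 -0.297  0.012]
black [229. 158.] [ 0.746 -0.169  0.037]
```

View pics/scene8.png

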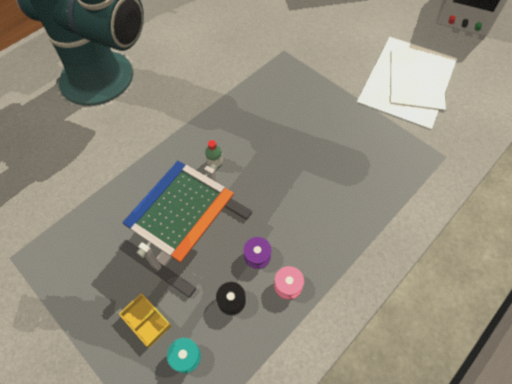

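View pics/side8.png

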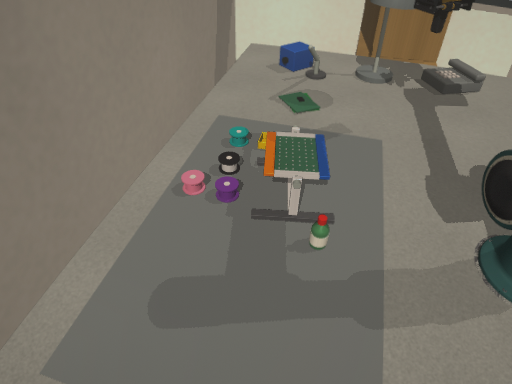

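Both views show the solder side up, with the frame level: the rails differ in height by less than 0.4 mm, giving 179.8° and 180.0°. Orange is now on the far side, at (203,224) in the scene view. The holder, bottle, reel and tray are where they started and the arm is clear, so I hand the job in.

```bash
python3 -c "
from cell import order,manip
print(manip.state()['clock']); print(order.close_job())"
```

```text
25.55
the job is handed in; nothing more can be done
None
```

The board is turned over, with its soldered side up and the frame level against its far stop. I handed the job in at 25.6 s with the arm clear of everything.

**What I did:** With the fingers shut, I pushed the blue rail down from above to about 58°. Then I went round to the near side, pushed the orange rail up and over the top, and pressed it down until it met the stop at about 9 N.

**Last checks:**
- **Level:** the two cameras gave 179.8° and 180.0°, with the rails within 0.4 mm in height.
- **Holder:** its middle and yaw agree with the starting measurement to about 1 mm and 1°.
- **Bottle, reel and tray:** they are in the same place as at the start, to about 1 mm. For the bottle this comes from the side view alone, and for the tray from the scene view alone.

**What disagreed:**
- **Tip length:** the shut fingertips turned out to end about 20 mm behind the reported TCP. My first push therefore stopped at about 45° instead of 65°, with the contact near the blue rail's inner edge. I corrected this partway through.
- **Board contact:** I have no direct check that the fingers never touched the board during that first push. Forces stayed around 1 N, and I estimate the fingertip corner stayed within the 4 mm recess.

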